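# Set a tile to its joint with a spacer and hold it clamped

## Robot

A 6-joint arm with a two-finger parallel gripper is mounted at the origin on the work surface; the furniture and walls round the work are solid. World frame = base frame: x ahead of the robot, y to its left, z up, the work surface at z = 0. Lengths are in mm, angles in rad, forces in N, time in s.
With the tool pointing down it reaches from about 225 to 875 mm from the base axis. Payload 3.4 kg.
Tool frame: the origin (TCP) lies at the very end of the fingers, on their centre line; the grasp point (between the pads) lies 19 mm behind it; z points along the fingers, y is the line along which they close (so a half turn about z gives the same grasp; the last joint's range is limited). The gripper opens to 85 mm and grips with 20 to 120 N. Pads are 22 mm wide; open, the fingers measure 114 mm over their backs; the gripper's body (76 mm by 85 mm) begins 54 mm behind the grasp point. The pads swing forward as they close: fully open they stand 13 mm farther back than shut.
Start: joints at [1.057, 0.276, 1.505, -0, 1.361, -0.121], TCP at [220.116, 531.236, 231.328] pointing down, gripper open.
Joint ranges: [-2.89, 2.89], [-0.75, 2.08], [0.22, 2.7], [-1.18, 4.32], [0.11, 2.71], [-2.7, 2.7]. Speed limits (rad/s): [2.57, 2.57, 3.14, 3.14, 3.14, 3.14].

## Interface

Orientations are given as [roll, pitch, yaw] about the fixed x, y, z axes, in that order (R = Rz(yaw) Ry(pitch) Rx(roll)).
In Python, from workcell import observe, get_image, camera_info, sign_off gives the robot as it stands.
- The arm moves only by the tool drive_tool, never from a script. Its argument "increments" is a list of rows, each a list of 7 numbers: the shift along the world's x, y, z each as a share of 20 mm, from -1 to 1, then the turn, a rotation vector about the world's x, y, z each as a share of 5 degrees, from -1 to 1, then the opening, from 0 (shut) to 1 (fully open). A call has 1 to 12 rows; each row shifts and turns the commanded pose from where the row before left it; what a row does not reach is not made up. A row lasts 1/8 s, in which the tool goes at most 62.5 mm and 10.7 degrees, less where a joint would pass 70% of its speed; a pose out of reach is approached as far as the arm can. A call with a number of a shift or a turn outside -1 to 1 is refused whole. A call with a gripper value outside its range is refused whole. The fingers move at their own pace and stop on an object; the grip force is fixed at half the most. Time passes only in rows, so rows that do not move let the fingers close. It gives the time, the measured TCP pose, the force, the opening and the grip force at its end, in the units of the state.
- observe(): the state, without advancing time (a new reading comes with each control period).
- get_image(name): name is "scene" or "top"; returns the picture (384x512x3 uint8, blue, green, red); there is no depth.
- camera_info(name): a dict with "intrinsics" (3x3 intrinsics, pixels), "world_to_cam" (4x4, takes a point from world to camera coordinates). Camera axes: x right, y up, looking along -z (the intrinsics and any distortion apply to the point x, -y, -z); pixel columns grow to the right and rows downward; lengths in mm; the calibration is good to about 2 mm. A picture is of the moment at which its call begins. camera_info takes no time and is no camera call.
- sign_off(): hands the job in; it is judged then, once.
The state is a dict: "time": time; "joint_pos": joint angles; "dq": joint speeds; "effort": joint torques, N m; "eef_pos": TCP position; "orientation": TCP orientation; "force": force on the tool from outside, world axes, zero at the start; "ft_torque": the same for the moment, N m; "opening": finger opening in mm; "finger_force": force on a finger pad.
Only numpy, scipy, OpenCV 4.12 (cv2) and the standard library are available. Lean on these libraries where they do the work, as an engineer would, in place of code of your own. Each camera call takes 0.05 s, during which the arm holds its last target. There are 200 camera calls.

## Task

The white tile has been laid in the bonding jig next to the fixed peach one and lies a little askew. Take the orange spacer from its wooden stand, lower it fully into the joint between the two tiles at a place where the joint is already wide enough, without shoving the tile aside, and let go of it; then slide the jaw up by its black handle until its sprung roller pad presses the white tile square and flush against the spacer with the spring squeezed about halfway. The jaw has no lock, so finish while still holding it pressed like that; leave the blue spacer and everything else alone.

Things in the scene. Friction and masses are not known exactly. Their poses are not given: they have to be found in the camera images.
- jig: Smooth plywood board, 210 x 563 x 12 mm, fixed. Origin: underside, below the middle of the fixed peach tile's free edge. x runs along the joint (away from the robot), y to the left across the peach tile, z up. That tile covers x -100..100, y 0..200, z 12..22 mm; the white one also lies on the board top, z 12. The joint is the space between them, at y < 0. To the right a jaw slides on a track along y at x = 0.
- tile: White plaster tile, 202 (x) x 200 (y) x 10 mm, about 0.48 kg, loose on the board right of the peach tile, up to 5.5 degrees askew either way, so the joint (10.5 to 11.5 mm wide at mid length) is wider at one end. Origin: centre of the underside; its joint edge is its y = +100 mm face. Flush on the 8 mm spacer, its origin is at y = -108 mm in the jig's frame.
- tile_near (a point): Top corner of the white tile's joint edge at the end near the robot (tile frame -100, 100, 10 mm).
- tile_far (a point): Top corner of the white tile's joint edge at the far end (tile frame 100, 100, 10 mm).
- spacer: Orange spacer, 40 g. Origin: middle of the blade's lower edge. Blade 70 mm long (x), 8 mm thick (y), 8 mm deep, rounded below; above it a flange 70 x 42 x 4 mm (z 8..12) that rests on both tiles; on that an upright grip tab 40 mm long (x), 10 mm thick (y), z 12..50 mm, to pinch across its thickness. Seated, its origin is 14 mm above the jig's; in the stand 22 mm above the table.
- spacer_thin: Blue spacer of the same shape with a 4 mm blade, in the other slot of the stand; not used. Origin as for the orange one.
- stand: Wooden stand fixed on the table, 205 (x) x 64 (y) x 30 mm, origin at the centre of its underside. Two slots, each 76 x 12 mm and 14 mm deep, lie in line along its x at x = -50 and +50 mm; a spacer hangs in each by its flange, blade along the stand's x. Which slot holds which spacer varies.
- jaw_grip (a point): Middle of the sliding jaw's upright black handle, a round post about 23 mm thick (28 mm at its ends) that stands from 28 mm below this point to 24 mm above it; this point is 70 mm above the table. The handle may be gripped from above or pushed from behind.
- jaw (a joint): Travel of the jaw along its track, m: 0 = fully back (right), grows towards the tile along the jig's +y, at most 0.075. Friction about 1.5 N, no lock: the spring pushes it back if released. The unsqueezed pad meets the flush tile at 0.043.
- pad (a joint): How far the jaw's sprung pad is pushed in, m: 0 = free, 0.014 = at its stop. It resists with 6 N at once and 1.2 N more for each mm (about 14 N at 0.007).
- pad_face (a point): Front middle of the sprung pad, a 190 mm aluminium bar along the jig's x that stays square to the track, with two free-turning white rollers (16 mm thick) at 85 mm either side of the middle; only the rollers touch the tile. This point, 22 mm above the table, lies on the line of the rollers' fronts; at jaw = 0 it is at y = -251 mm in the jig's frame.
- sanding_block: Brown cork sanding block, 44 x 70 x 26 mm, a bystander at the right. Origin: centre of the underside.
- mist_amber: Mist bottle with amber content, 37 x 139 mm, a bystander at the back right. Origin: centre of the underside.

How it is judged (in metres and radians):
On the way:
1. the orange spacer is down in the joint with its flange on the tiles and let go, the white tile not shoved more than 4 mm at either end of the joint, and the jaw not yet pressing (x of spacer in the frame of jig between -0.1 and 0.1 m and z of spacer in the frame of jig between 0.009 and 0.0165 m and angle between spacer's own z axis and vertical below 0.12 rad and angle between the x axis of spacer and the x axis of jig, either way round below 0.15 rad and y of spacer in the frame of jig between -0.02 and 0.001 m and contact force between the fingers and spacer below 0.1 N and distance of each of tile_near, tile_far from where it was at the start of the episode below 0.004 m and value of joint pad below 0.0015 m), for 0.2 s.
At the end, for the whole second after the job is handed in: Orange spacer down in the joint and let go; white tile flat, square within 0.025 rad, its edge 6 to 10.5 mm from the peach tile, pressing the spacer with over 1.5 N, at rest; pad pushed in 3 to 12.5 mm, fingers loaded over 2 N by holding the jaw, touching neither tile nor spacer (x of spacer in the frame of jig between -0.1 and 0.1 m and z of spacer in the frame of jig between 0.009 and 0.0165 m and angle between spacer's own z axis and vertical below 0.12 rad and angle between the x axis of spacer and the x axis of jig, either way round below 0.15 rad and angle between the x axis of spacer and the x axis of jig, either way round below 0.04 rad and y of spacer in the frame of jig between -0.0065 and -0.002 m and y of tile in the frame of jig between -0.1105 and -0.106 m and x of tile in the frame of jig between -0.02 and 0.02 m and z of tile in the frame of jig between 0.01 and 0.0145 m and angle between the x axis of tile and the x axis of jig, either way round below 0.025 rad and contact force between tile and spacer above 1.5 N and value of joint pad between 0.003 and 0.0125 m and contact force between the fingers and anything else above 2 N and contact force between the fingers and spacer below 0.1 N and contact force between the fingers and tile below 0.1 N and linear speed of tile below 0.01 m/s); the arm keeps its last pose, push and grip.
It fails at once if the spacer or the tile is forced (over 30 N between them) (contact force between tile and spacer above 30 N).
It fails at once if a bystander (blue spacer, sanding block, mist bottle) is moved by more than 30 mm (distance of any of spacer_thin, sanding_block, mist_amber from where it was at the start of the episode above 0.03 m).
It also fails if it takes over 51 s, if anything falls off the work surface, if the arm or the gripper's body presses on something with over 40 N, if the wrist force passes 120 N, or if a joint passes its speed limit or range.

## Working session

There is one attempt and no reset: what is moved stays moved. The work goes in short steps, Python scripts to look and compute and a tool call to move; the robot and the scene stay as the last step left them, time stands still between calls to the robot, and variables do not carry over. Pictures are saved under pics/ and viewed, at most 10 in all, crops included, and the job is handed in when it is done.

Besides the shell and the picture viewer there is one more tool, called after ">>>" by a JSON object that holds its "op" and its "data". drive_tool: Moves the arm, as the interface text tells. Shift numbers are shares of 20 mm and turn numbers shares of 5 degrees, none past 1 either way. Its arguments: {"type":"object","properties":{"increments":{"type":"array","items":{"type":"array","items":{"type":"number"}}}},"required":["increments"]}

```bash
mkdir -p pics
python3 - <<'E'
from workcell import *
import cv2,numpy as np
for n in("scene","top"):
    im=get_image(n); cv2.imwrite(f"pics/{n}0.png",im)
    c=camera_info(n); print(n,np.round(c["intrinsics"],1).tolist(),np.round(c["world_to_cam"],3).tolist(),[k for k in c])
print(observe())
E
```

```text
scene [[376.1, 0.0, 257.8], [0.0, 376.1, 191.9], [0.0, 0.0, 1.0]] [[0.834, -0.551, 0.025, -414.401], [0.276, 0.456, 0.846, -193.839], [-0.478, -0.699, 0.533, -1243.899], [0.0, 0.0, 0.0, 1.0]] ['intrinsics', 'world_to_cam']
top [[468.2, 0.0, 261.1], [0.0, 468.2, 197.6], [0.0, 0.0, 1.0]] [[-0.022, -1.0, 0.01, -11.783], [0.994, -0.021, 0.11, -519.578], [-0.11, 0.012, 0.994, -1457.618], [0.0, 0.0, 0.0, 1.0]] ['intrinsics', 'world_to_cam']
{'time': 0.1, 'joint_pos': array([ 1.05698172e+00,  2.76511019e-01,  1.50601898e+00,  1.22118288e-06,
        1.36071056e+00, -1.20987068e-01]), 'dq': array([ 0.001131  , -0.00178869, -0.00335416,  0.0004677 ,  0.00076828,
        0.0006189 ]), 'effort': array([ 1.57726245e-03, -4.17701304e+01, -2.46404082e+01,  4.36584912e-05,
        5.75094775e-03,  3.01606804e-05]), 'eef_pos': array([219.87013238, 530.78032469, 230.53308255]), 'orientation': array([-3.13995693e+00, -2.00075213e-04,  2.74876470e+00]), 'force': array([ 0.45486592, -0.59106475,  1.14268177]), 'ft_torque': array([0.01486211, 0.01303536, 0.0287863 ]), 'finger_force': 0.0, 'opening': 85.03466871478989}
```

View pics/scene0.png

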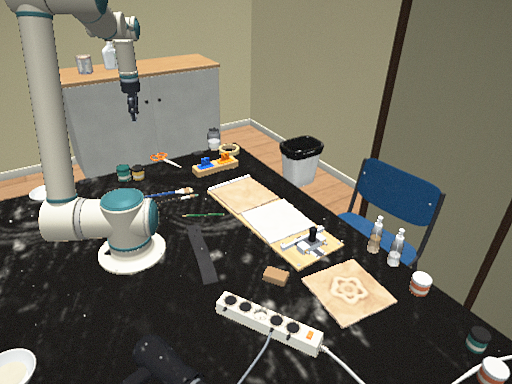

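View pics/top0.png

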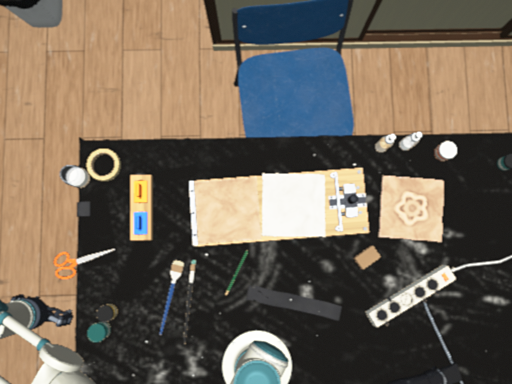

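The scene view shows the stand at top (140,207), with the orange spacer at (140,190) and the blue one at (140,223). The white tile is at (293,204) and the jaw handle at about (350,199). I'll measure on an enlarged crop.

```bash
cat > h.py <<'E'
from workcell import *
import cv2,numpy as np
def ray(n,uv):
    c=camera_info(n);K=np.array(c["intrinsics"]);T=np.array(c["world_to_cam"])
    u=np.linalg.solve(K,np.array([uv[0],uv[1],1.]));d=np.array([u[0],-u[1],-u[2]])
    R=T[:3,:3];return -R.T@T[:3,3],R.T@d
def at(n,uv,z):
    o,d=ray(n,uv);return (o+d*(z-o[2])/d[2])[:2]
def px(n,p):
    c=camera_info(n);q=np.array(c["world_to_cam"])@np.r_[p,1.];v=np.array(c["intrinsics"])@[q[0],-q[1],-q[2]];return v[:2]/v[2]
def blob(m):
    m=m.astype(np.uint8);n,l,s,c=cv2.connectedComponentsWithStats(m);i=1+np.argmax(s[1:,4]);return l==i
E
python3 - <<'E'
from h import *
im=cv2.imread("pics/top0.png")
a=cv2.resize(im[160:250,180:380],None,fx=4,fy=4,interpolation=cv2.INTER_CUBIC)
b=cv2.resize(im[165:250,115:165],None,fx=2.8,fy=2.8,interpolation=cv2.INTER_CUBIC)
out=np.zeros((600,800,3),np.uint8);out[:360]=a;out[360:360+b.shape[0],:b.shape[1]]=b
sc=cv2.imread("pics/scene0.png");s=cv2.resize(sc[140:270,190:350],None,fx=1.8,fy=1.8,interpolation=cv2.INTER_CUBIC);out[362:362+s.shape[0],300:300+s.shape[1]]=s
cv2.imwrite("pics/crop0.png",out)
hsv=cv2.cvtColor(im,cv2.COLOR_BGR2HSV).astype(int);H,S,V=hsv[...,0],hsv[...,1],hsv[...,2]
reg=np.zeros(H.shape,bool);reg[165:250,180:375]=1
w=blob(reg&(S<25)&(V>190)); 
r=cv2.minAreaRect(np.argwhere(w)[:,::-1].astype(np.float32));print("tile",w.sum(),r)
for p in cv2.boxPoints(r):print(p,at("top",p,22))
b=blob(reg&(V>90)&(S>25)|w); r=cv2.minAreaRect(np.argwhere(b)[:,::-1].astype(np.float32));print("board",b.sum(),r)
reg[:]=0;reg[165:250,120:160]=1
st=blob(reg&(V>70));r=cv2.minAreaRect(np.argwhere(st)[:,::-1].astype(np.float32));print("stand",st.sum(),r,at("top",r[0],30),[at("top",p,30).round(1).tolist() for p in cv2.boxPoints(r)])
for nm,m in(("or",reg&(H<12)&(S>190)),("bl",reg&(H>95)&(H<125)&(S>120))):
    m=blob(m);r=cv2.minAreaRect(np.argwhere(m)[:,::-1].astype(np.float32));print(nm,m.sum(),r,at("top",r[0],34))
E
```

```text
tile 3878 ((292.9999694824219, 204.49998474121094), (61.99999237060547, 60.99999237060547), -0.0)
[261.99997 234.99998] [400.88757049 -23.33391852]
[261.99997 173.99998] [595.97245053 -27.69611754]
[323.99997 173.99998] [ 591.87374894 -226.79392475]
[323.99997 234.99998] [ 396.59997863 -219.56741787]
board 10591 ((278.389404296875, 205.6239471435547), (69.4939956665039, 178.14427185058594), 85.74616241455078)
stand 1603 ((140.5, 207.0), (66.0, 23.0), 90.0) [497.17206179 358.36053083] [[603.4, 395.5], [601.9, 322.5], [392.6, 321.8], [394.1, 393.6]]
or 10 ((140.0, 190.5), (9.0, 0.0), -90.0) [549.20398953 359.27692618]
bl 251 ((140.5, 223.0), (20.0, 11.0), 90.0) [446.38097719 357.06245379]
```

View pics/crop0.png

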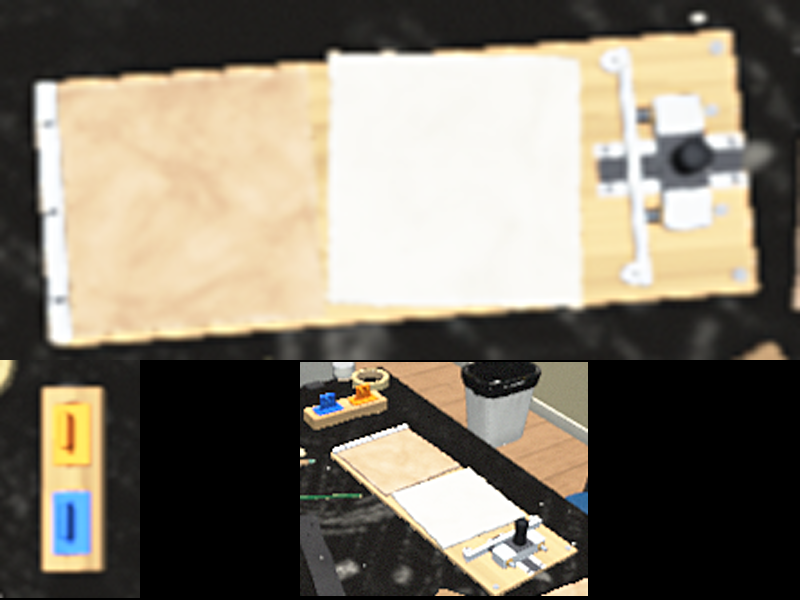

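The crop shows the joint wide at the far (top) end, about crop (308–330, 60). It nearly closes at the near end, about (322–329, 300). Next I'll fit the edges to sub-pixel accuracy.

Run:
```python
from h import *
im=np.mean([get_image("top").astype(float) for _ in range(8)],0);np.save("top.npy",im)
lab=cv2.cvtColor((im/255).astype(np.float32),cv2.COLOR_BGR2LAB)
for r in (178,190,200,210,225,232): print(r,[tuple(int(x) for x in im[r,c]) for c in range(252,268)])
def cross(prof,lo,hi,lev):
    for i in range(lo,hi):
        if (prof[i]-lev)*(prof[i+1]-lev)<=0: return i+(lev-prof[i])/(prof[i+1]-prof[i])
def fit(pts,z):
    P=np.array([at("top",p,z) for p in pts]);vx,vy,x,y=cv2.fitLine(P.astype(np.float32),cv2.DIST_HUBER,0,.1,.01).ravel()
    e=(P-[x,y])@[-vy,vx];return (x,y),np.degrees(np.arctan2(vy,vx)),e.std()
B=im[...,0]
G=cv2.cvtColor(im.astype(np.float32),cv2.COLOR_BGR2GRAY)
print("tile joint",fit([(c,r) for r in range(178,232) if (c:=cross(B[r],257,268,(B[r,254]+B[r,275])/2))],22))
print("tile back",fit([(c,r) for r in range(178,232) if (c:=cross(B[r],318,332,(B[r,315]+B[r,332])/2))],22))
print("tile far",fit([(c,r) for c in range(268,320) if (r:=cross(G[:,c],168,180,190))],22))
print("board far",fit([(c,r) for c in list(range(200,255))+list(range(330,360)) if (r:=cross(G[:,c],163,185,110))],12))
print("board near",fit([(c,r) for c in list(range(200,255))+list(range(330,360)) if (r:=cross(G[::-1,c],383-250,383-225,110)) and (r:=383-r)],12))
print("board right",fit([(c,r) for r in list(range(175,190))+list(range(208,228)) if (c:=cross(G[r],360,374,110))],12))
print("board left",fit([(c,r) for r in range(187,240) if (c:=cross(G[r],183,196,110))],22))
def p(m,z):
    c=np.argwhere(m).mean(0)[::-1];return c,at("top",c,z)
reg=np.zeros(G.shape,bool);reg[190:208,342:362]=1
print("handle px",p(reg&(G<40),94),(reg&(G<40)).sum())
reg[:]=0;reg[165:250,125:155]=1
b,g,r=im[...,0],im[...,1],im[...,2]
for nm,m in(("or",reg&(r-b>170)),("bl",reg&(b-r>90))):
    m=blob(m);rr=cv2.minAreaRect(np.argwhere(m)[:,::-1].astype(np.float32));print(nm,m.sum(),p(m,34),rr)
d=reg&(r-b>100)&(g<90);print("tab top",d.sum(),p(d,72))
print("stand L",fit([(c,r) for r in range(178,236) if (c:=cross(G[r],125,135,90))],30),"R",fit([(c,r) for r in range(178,236) if (c:=cross(G[r],148,157,90))],30))
print("stand far",fit([(c,r) for c in range(133,149) if (r:=cross(G[:,c],168,182,90))],30),"near",fit([(c,r) for c in range(133,149) if (r:=cross(G[:,c],234,246,90))],30))
```

```text
178 [(176, 217, 242), (180, 220, 244), (187, 223, 245), (194, 226, 246), (188, 226, 246), (170, 221, 245), (161, 219, 243), (159, 218, 243), (156, 216, 242), (170, 220, 243), (227, 241, 248), (250, 252, 252), (249, 251, 251), (247, 250, 251), (246, 250, 251), (247, 250, 251)]
190 [(178, 218, 243), (177, 217, 242), (178, 218, 243), (181, 219, 243), (181, 220, 243), (173, 220, 242), (161, 218, 243), (158, 216, 242), (155, 214, 241), (162, 217, 241), (208, 232, 244), (242, 247, 249), (248, 251, 251), (247, 251, 251), (246, 250, 251), (246, 250, 251)]
200 [(186, 222, 245), (191, 225, 246), (195, 227, 247), (194, 227, 247), (190, 225, 246), (184, 221, 243), (166, 210, 235), (146, 198, 230), (140, 194, 228), (156, 205, 232), (222, 236, 244), (248, 251, 251), (248, 251, 251), (247, 250, 251), (247, 250, 251), (246, 250, 251)]
210 [(188, 223, 245), (188, 223, 245), (185, 222, 245), (179, 219, 243), (176, 216, 241), (183, 219, 242), (187, 223, 243), (178, 224, 245), (170, 225, 248), (190, 232, 249), (234, 246, 251), (249, 252, 252), (249, 252, 252), (248, 251, 252), (248, 251, 252), (248, 251
[... 1503 characters left out ...]
ray([550.23950844, 364.91968219])) ((138.0, 190.5), (15.0, 6.0), 90.0)
bl 282 (array([140.06382979, 222.64893617]), array([447.51239041, 358.43406391])) ((140.0, 222.5), (21.0, 12.0), 90.0)
tab top 10 (array([139.9, 191.2]), array([542.03760951, 350.16203089]))
stand L ((np.float32(492.10913), np.float32(394.21094)), np.float32(0.4404241), np.float64(0.08344808530431361)) R ((np.float32(500.402), np.float32(323.1855)), np.float32(0.22558758), np.float64(0.05694234976419399))
stand far ((np.float32(603.7003), np.float32(352.99066)), np.float32(87.52121), np.float64(0.5403557251682322)) near ((np.float32(392.17566), np.float32(359.26895)), np.float32(-89.77591), np.float64(0.2103718501055083))
```

The jig yaw is about 3.3° and the tile sits about −5.0° relative to it, so the joint is wide at the far end. The spacer should go at jig x≈+60, which is world ≈(549,−16.5). The orange tab is at about (548,361), so I'll approach it.

>>> {"op": "drive_tool", "data": {"increments": [[0.965,-0.5,-0.35,0,0,0.265,1],[0.965,-0.5,-0.35,0,0,0.265,1],[0.965,-0.5,-0.35,0,0,0.265,1],[0.965,-0.5,-0.35,0,0,0.265,1],[0.965,-0.5,-0.35,0,0,0.265,1],[0.965,-0.5,-0.35,0,0,0.265,1],[0.965,-0.5,-0.35,0,0,0.265,1],[0.965,-0.5,-0.35,0,0,0.265,1],[0.965,-0.5,-0.35,0,0,0.265,1],[0.965,-0.5,-0.35,0,0,0.265,1],[0.965,-0.5,-0.35,0,0,0.265,1],[0.965,-0.5,-0.35,0,0,0.265,1]]}}

```text
time: 2.0
eef_pos: [452.4, 410.9, 147.2]
orientation: [3.141, 0.0, 3.027]
force: [-0.1, -0.6, -0.2]
opening: 85.5
finger_force: 0.0
```

>>> {"op": "drive_tool", "data": {"increments": [[0.965,-0.5,-0.35,0,0,0.265,1],[0.965,-0.5,-0.35,0,0,0.265,1],[0.965,-0.5,-0.35,0,0,0.265,1],[0.965,-0.5,-0.35,0,0,0.265,1],[0.965,-0.5,-0.35,0,0,0.265,1],[0,0,0,0,0,0,1],[0,0,0,0,0,0,1]]}}

```text
time: 2.88
eef_pos: [547.5, 361.6, 112.4]
orientation: [3.141, -0.001, 3.141]
force: [-0.2, 0.6, -0.3]
opening: 85.1
finger_force: 0.0
```

Run:
```python
from h import *
im=cv2.imread("pics/top0.png");s=get_image("scene")
a=cv2.resize(im[165:250,120:165],None,fx=7,fy=7,interpolation=cv2.INTER_CUBIC)
b=cv2.resize(s[100:200,170:270],None,fx=4.8,fy=4.8,interpolation=cv2.INTER_CUBIC)
o=np.zeros((600,800,3),np.uint8);o[:a.shape[0],:a.shape[1]]=a;o[:480,320:]=b;cv2.imwrite("pics/app.png",o)
print(observe()["eef_pos"],observe()["orientation"])
for x in(548,): print(px("top",(x,361,72)),px("top",(x,361,34)),px("scene",(x,361,72)),px("scene",(x,361,34)))
for n in("top","scene"):print(ray(n,(256,192))[0])
```

```text
[547.42906652 361.75209822 112.60640247] [ 3.14110543e+00 -4.06524874e-04 -3.14109132e+00]
[136.38385637 189.35257228] [139.45092875 190.88917744] [223.94189535 151.86522852] [224.13053709 159.27974146]
[ 355.51503425   -5.19281777 1506.09806089]
[ -195.07193    -1008.99031954   836.94126618]
```

View pics/app.png

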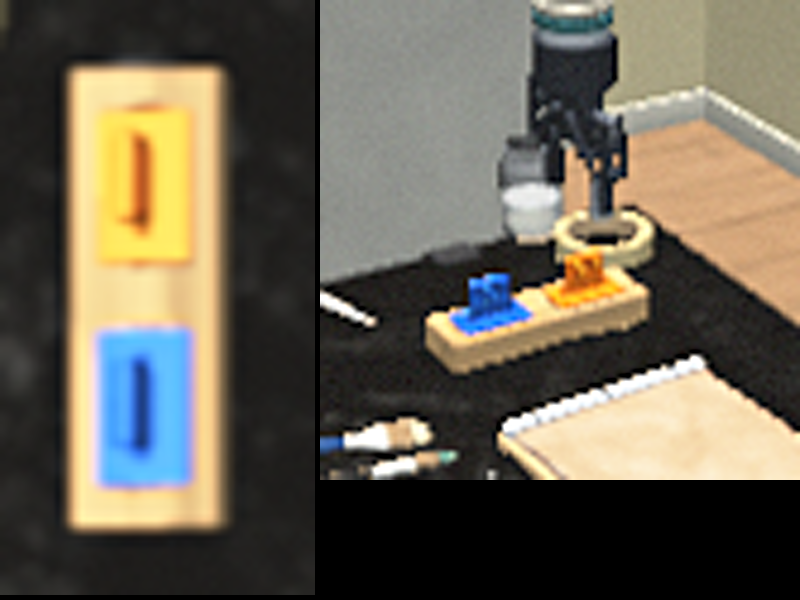

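The orange flange centre is at about top px (140.1,191.1), which is world (547.5,359). The gripper stands above it in the scene view, so I'll descend and grasp.

>>> {"op": "drive_tool", "data": {"increments": [[0,-0.13,-0.8,0,0,0,1],[0,0,-0.8,0,0,0,1],[0,0,-0.8,0,0,0,1],[0,0,-0.8,0,0,0,1],[0,0,-0.47,0,0,0,1],[0,0,0,0,0,0,1],[0,0,0,0,0,0,0],[0,0,0,0,0,0,0],[0,0,0,0,0,0,0],[0,0,0,0,0,0,0],[0,0,0,0,0,0,0],[0,0,0,0,0,0,0]]}}

```text
time: 4.42
eef_pos: [548.5, 358.8, 39.4]
orientation: [3.141, 0.001, -3.141]
force: [1.1, 0.1, 2.7]
opening: 9.1
finger_force: 58.6
```

>>> {"op": "drive_tool", "data": {"increments": [[0,0,0.6,0,0,0,0],[0,0,1,0,0,0,0],[0,0,1,0,0,0,0],[0,-0.98,0,0,0,0,0],[0,-0.98,0,0,0,0,0],[0,-0.98,0,0,0,0,0],[0,-0.98,0,0,0,0,0],[0,-0.98,0,0,0,0,0],[0,-0.98,0,0,0,0,0],[0,-0.98,0,0,0,0,0],[0,-0.98,0,0,0,0,0],[0,-0.98,0,0,0,0,0]]}}

```text
time: 5.92
eef_pos: [548.2, 181.0, 91.0]
orientation: [3.141, 0.0, -3.141]
force: [-0.1, -0.3, -0.3]
opening: 9.1
finger_force: 58.4
```

>>> {"op": "drive_tool", "data": {"increments": [[0.075,-0.98,0,0,0,0.11,0],[0,-0.98,0,0,0,0.11,0],[0,-0.98,0,0,0,0.11,0],[0,-0.98,0,0,0,0.11,0],[0,-0.98,0,0,0,0.11,0],[0,-0.98,0,0,0,0.11,0],[0,-0.98,0,0,0,0,0],[0,-0.98,-0.4,0,0,0,0],[0,-0.98,-0.4,0,0,0,0],[0,-0.15,-0.4,0,0,0,0],[0,0,0,0,0,0,0],[0,0,0,0,0,0,0]]}}

```text
time: 7.42
eef_pos: [549.8, 3.4, 66.8]
orientation: [3.141, -0.0, -3.083]
force: [2.0, -0.7, 0.2]
opening: 9.0
finger_force: 58.4
```

Run:
```python
from h import *
t=get_image("top");s=get_image("scene");o=observe();print(o["eef_pos"],o["orientation"],o["force"])
a=cv2.resize(t[150:250,200:300],None,fx=4,fy=4,interpolation=cv2.INTER_CUBIC)
b=cv2.resize(s[130:250,200:320],None,fx=4,fy=4,interpolation=cv2.INTER_CUBIC)
o=np.zeros((480,800,3),np.uint8);o[:400,:400]=a;o[:,400:]=b[:,:400];cv2.imwrite("pics/over.png",o)
```

```text
[549.97338632   3.40960383  67.15545962] [ 3.14140896e+00  5.65674792e-04 -3.08284345e+00] [-1.27381447  1.51629158  0.32069273]
```

View pics/over.png

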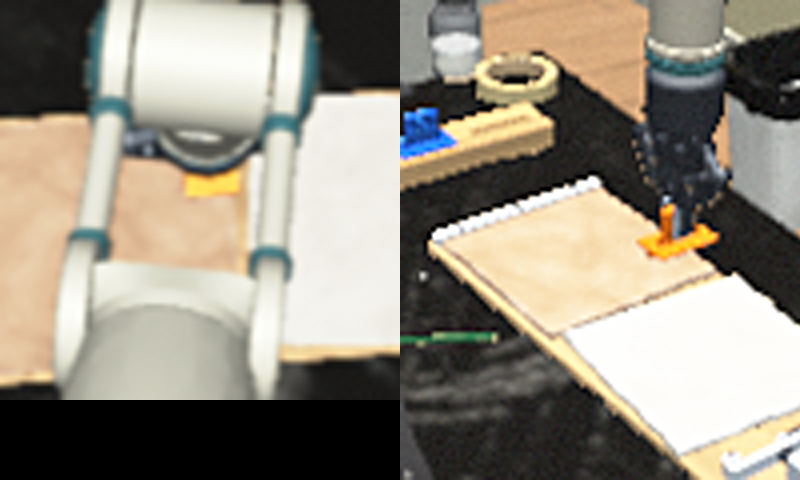

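The spacer is held level over the peach tile, about 20 mm short of the joint. Its near flange end shows at top crop (185–241,195). I'll shift, lower to just above the tiles, and check it against the joint in the same image.

>>> {"op": "drive_tool", "data": {"increments": [[0,-1,-0.4,0,0,0,0],[0,0,-0.6,0,0,0,0],[-0.02,0,0,0,0,0,0],[0,0,0,0,0,0,0]]}}

```text
time: 8.02
eef_pos: [549.1, -17.1, 46.6]
orientation: [3.141, -0.001, -3.084]
force: [0.4, -0.2, -0.8]
opening: 9.3
finger_force: 58.5
```

Run:
```python
from h import *
t=np.mean([get_image("top").astype(float) for _ in range(4)],0);o=observe();p=o["eef_pos"];print(p,o["orientation"],o["force"])
cv2.imwrite("pics/o2.png",cv2.resize(t[180:240,235:285].astype(np.uint8),None,fx=10,fy=10,interpolation=cv2.INTER_CUBIC))
r,b=t[...,2],t[...,0];m=blob((r-b)>100);print(m.sum(),np.argwhere(m).min(0),np.argwhere(m).max(0))
ax=np.array([np.cos(.0585),np.sin(.0585)]);n=np.array([-ax[1],ax[0]])
zf=p[2]-17+12
for s in(-21,21): print("pred flange corner",px("top",np.r_[p[:2]-35*ax+s*n,zf]))
for y in range(192,204):
    d=(r-b)[y];print(y,[int(v) for v in d[248:270]])
```

```text
[549.55792783 -17.01452469  47.2065722 ] [ 3.14158085e+00  6.41224067e-04 -3.08342264e+00] [-0.76599068 -0.15147793 -0.59372064]
342 [252  53] [279  76]
pred flange corner [266.56081369 198.055731  ]
pred flange corner [253.25110773 199.11123734]
192 [70, 70, 61, 39, 14, -9, -24, -26, -22, -18, -13, -11, -13, -15, -22, -25, -21, -8, 4, 13, 9, 9]
193 [66, 67, 70, 66, 71, 81, 47, 0, -21, -27, -27, -27, -26, -20, -1, 27, 66, 59, 25, 7, 7, 9]
194 [66, 65, 65, 72, 109, 158, 158, 118, 92, 69, 56, 51, 69, 94, 118, 144, 168, 131, 48, 7, 6, 9]
195 [67, 65, 63, 67, 101, 149, 166, 168, 173, 169, 165, 164, 173, 174, 170, 169, 165, 129, 50, 7, 6, 9]
196 [70, 67, 64, 65, 97, 144, 160, 159, 159, 162, 163, 165, 164, 161, 161, 163, 166, 136, 58, 8, 6, 8]
197 [71, 69, 64, 64, 91, 138, 158, 159, 158, 159, 159, 159, 159, 160, 162, 165, 168, 140, 62, 10, 6, 8]
198 [71, 70, 67, 66, 95, 143, 163, 163, 162, 162, 165, 168, 166, 162, 151, 138, 130, 106, 48, 9, 6, 9]
199 [71, 71, 68, 68, 90, 129, 144, 143, 143, 144, 148, 150, 144, 124, 83, 48, 32, 21, 12, 7, 7, 8]
200 [70, 70, 69, 68, 70, 77, 80, 79, 79, 80, 83, 90, 88, 75, 34, 2, 1, 4, 6, 7, 8, 9]
201 [69, 69, 69, 68, 66, 63, 60, 60, 61, 61, 68, 80, 84, 75, 31, 4, 4, 6, 7, 7, 8, 8]
202 [68, 68, 69, 69, 68, 66, 64, 63, 62, 62, 68, 82, 88, 77, 31, 6, 6, 7, 8, 8, 8, 8]
203 [66, 66, 67, 68, 68, 68, 68, 66, 63, 60, 65, 81, 89, 77, 31, 5, 6, 7, 8, 8, 8, 8]
```

View pics/o2.png

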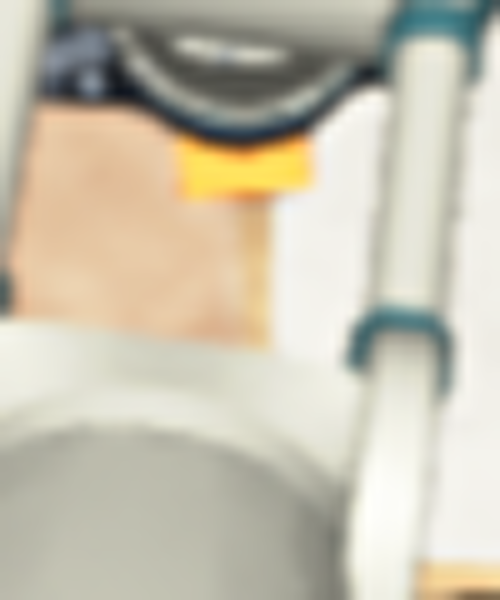

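The flange centre is at col 259.1 and the joint spans cols 258.2–261.8 at the blade's near end. The spacer therefore sits about 3 mm too far towards the peach tile, so I'll correct it and lower gently.

>>> {"op": "drive_tool", "data": {"increments": [[0.1,-0.15,0,0,0,0,0],[0,0,0,0,0,0,0],[0,0,-0.2,0,0,0,0],[0,0,-0.15,0,0,0,0],[0,0,-0.1,0,0,0,0],[0,0,-0.1,0,0,0,0],[0,0,0,0,0,0,0]]}}

```text
time: 9.1
eef_pos: [551.2, -20.1, 35.7]
orientation: [3.141, -0.0, -3.084]
force: [0.3, -0.2, -1.2]
opening: 9.2
finger_force: 58.5
```

The blade is already about 4 mm below the tile top with no contact force, so I'll keep lowering.

>>> {"op": "drive_tool", "data": {"increments": [[0,0,-0.1,0,0,0,0],[0,0,-0.075,0,0,0,0],[0,0,-0.05,0,0,0,0],[0,0,0,0,0,0,0]]}}

```text
time: 9.6
eef_pos: [551.3, -20.2, 31.6]
orientation: [3.142, -0.0, -3.084]
force: [-1.9, 0.5, 0.8]
opening: 9.2
finger_force: 58.6
```

>>> {"op": "drive_tool", "data": {"increments": [[0,0,-0.02,0,0,0,0],[0,0,0,0,0,0,0.2],[0,0,0,0,0,0,0.4],[0,0,0,0,0,0,0.6],[0,0,0.2,0,0,0,0.6],[0,0,0.6,0,0,0,0.6],[0,0,1,0,0,0,0.6],[0,0,1,0,0,0,0.6],[0,0,1,0,0,0,0.6],[0,0,0.5,0,0,0,0.6]]}}

```text
time: 10.85
eef_pos: [552.2, -20.3, 119.0]
orientation: [-3.141, 0.003, -3.084]
force: [0.9, 0.4, -0.5]
opening: 50.9
finger_force: 0.0
```

>>> {"op": "drive_tool", "data": {"increments": [[-0.2,-1,0.2,0,0,0,0.7],[-0.2,-1,0,0,0,0,0.7],[-0.2,-1,0,0,0,0,0.7],[-0.2,-1,0,0,0,0,0.7],[-0.2,-1,0,0,0,0,0.7],[-0.2,-1,0,0,0,0,0.7],[-0.2,-1,0,0,0,0,0.7],[-0.2,-1,0,0,0,0,0.7],[-0.2,-1,0,0,0,0,0.7],[-0.2,-1,0,0,0,0,0.7]]}}

```text
time: 12.1
eef_pos: [511.1, -221.5, 121.0]
orientation: [3.142, 0.0, -3.084]
force: [-0.4, -0.5, 0.0]
opening: 59.7
finger_force: 0.0
```

Run:
```python
from h import *
t=np.mean([get_image("top").astype(float) for _ in range(4)],0).astype(np.uint8);s=get_image("scene");o=observe();print(o["time"],o["eef_pos"],o["orientation"],o["force"])
a=cv2.resize(t[160:240,230:310],None,fx=5,fy=5,interpolation=cv2.INTER_CUBIC)
b=cv2.resize(s[160:280,215:335],None,fx=4,fy=4,interpolation=cv2.INTER_CUBIC)
o=np.zeros((480,800,3),np.uint8);o[:400,:400]=a;o[:,400:]=b[:,:400];cv2.imwrite("pics/rel.png",o)
z=np.load("top.npy")[...,0]
for r in(180,184,210,220,228): print(r,t[r,256:270,0].tolist(),z[r,256:270].astype(int).tolist())
```

```text
12.35 [ 511.21094384 -219.8393048   120.93220767] [ 3.14068527e+00 -1.34197567e-04 -3.08398810e+00] [-0.5230296   0.22203459 -0.0057846 ]
180 [92, 89, 80, 76, 83, 89, 90, 89, 100, 150, 211, 233, 233, 234] [185, 175, 168, 166, 166, 169, 199, 235, 246, 246, 246, 245, 246, 246]
184 [92, 81, 69, 73, 75, 78, 91, 92, 92, 126, 193, 232, 233, 231] [185, 178, 168, 165, 163, 168, 205, 238, 245, 245, 245, 245, 245, 245]
210 [156, 162, 166, 157, 150, 168, 215, 237, 238, 236, 236, 236, 236, 235] [176, 183, 187, 178, 170, 190, 234, 249, 249, 248, 248, 248, 248, 248]
220 [166, 166, 164, 166, 160, 162, 200, 231, 236, 236, 235, 235, 236, 236] [187, 187, 185, 186, 180, 184, 224, 246, 248, 248, 247, 247, 248, 248]
228 [174, 174, 173, 170, 159, 159, 204, 234, 237, 236, 235, 235, 235, 236] [196, 196, 195, 192, 178, 180, 227, 247, 249, 248, 247, 247, 248, 248]
```

View pics/rel.png

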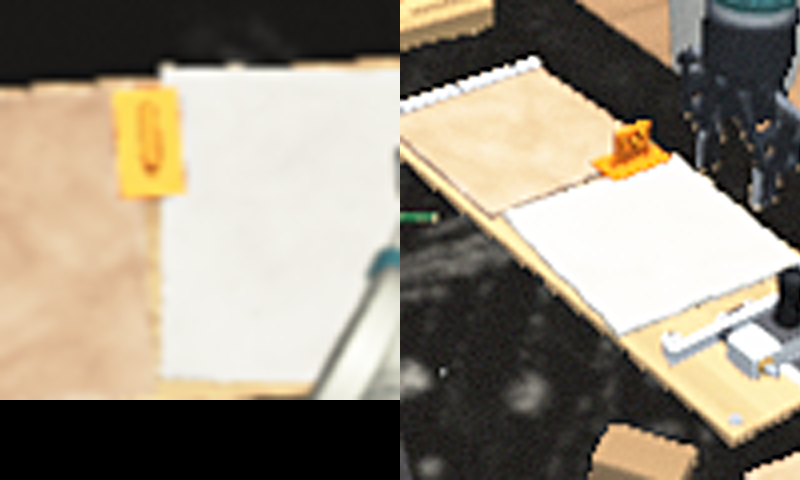

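The spacer is seated at the far end (top crop (113–185,87–198)) and is free of the fingers. The tile edge columns are unchanged from the start. Next I'll locate the handle.

Run:
```python
from h import *
im=np.load("top.npy").astype(np.float32);G=cv2.cvtColor(im,cv2.COLOR_BGR2GRAY)
a=cv2.resize(im[180:222,325:373].astype(np.uint8),None,fx=10,fy=10,interpolation=cv2.INTER_CUBIC)
s=cv2.imread("pics/scene0.png");b=cv2.resize(s[220:265,280:330],None,fx=6,fy=6,interpolation=cv2.INTER_CUBIC)
o=np.zeros((420,780,3),np.uint8);o[:,:480]=a;o[:270,480:]=b;cv2.imwrite("pics/hd.png",o)
for p in((504,-292,94),(504,-292,42)):print(px("top",p),px("scene",p))
```

```text
[349.86765366 198.3281014 ] [309.46844685 225.00978191]
[346.59832516 200.12340533] [307.94253396 237.42789853]
```

View pics/hd.png

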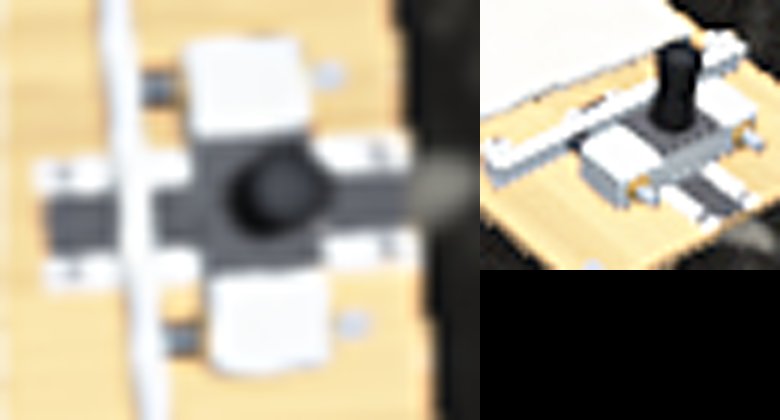

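The handle top is at crop (285,190), which is px (353.0,198.5) and world ≈(505,−301). I'll move over it and descend with the gripper open.

>>> {"op": "drive_tool", "data": {"increments": [[-0.07,-1,0,0,0,0,1],[-0.07,-1,0,0,0,0,1],[-0.06,-1,0,0,0,0,1],[-0.06,-1,0,0,0,0,1],[0,0,0,0,0,0,1],[0,0,-0.7,0,0,0,1],[0,0,-0.7,0,0,0,1],[0,0,-0.7,0,0,0,1],[0,0,-0.7,0,0,0,1],[0,0,-0.7,0,0,0,1],[0,0,0,0,0,0,1]]}}

```text
time: 13.72
eef_pos: [505.3, -299.5, 49.5]
orientation: [3.14, -0.002, -3.084]
force: [-0.8, -0.1, -0.1]
opening: 85.2
finger_force: 0.0
```

>>> {"op": "drive_tool", "data": {"increments": [[0,0,0.05,0,0,0,0],[0,0,0,0,0,0,0],[0,0,0,0,0,0,0],[0,0,0,0,0,0,0],[0,0,0,0,0,0,0],[0,0,0,0,0,0,0]]}}

```text
time: 14.48
eef_pos: [506.8, -301.1, 53.1]
orientation: [-3.14, 0.002, -3.084]
force: [-0.6, -1.5, 6.5]
opening: 25.0
finger_force: 58.5
```

Run:
```python
from h import *
for _ in range(4):
    get_image("top");o=observe();print(o["eef_pos"].round(1),o["force"].round(1),o["ft_torque"].round(2),o["opening"],o["finger_force"])
```

```text
[ 506.8 -301.1   53.2] [-0.3 -0.7  5.2] [-0.3   0.1  -0.01] 25.16284457687315 58.51357591920532
[ 506.8 -301.1   53.1] [-0.4 -1.   6.3] [-0.31  0.06  0.04] 24.86808444433273 58.51441546808928
[ 506.8 -301.1   53.1] [ 0.  -1.7  6.7] [-0.29  0.17 -0.04] 24.931279392324136 58.514408766059205
[ 506.8 -301.1   53.1] [-0.3 -0.7  5.7] [-0.28  0.09 -0.01] 24.9787338447138 58.51451971800998
```

The handle is gripped. I'll push the jaw along the jig's +y, slowing near contact.

>>> {"op": "drive_tool", "data": {"increments": [[-0.0144,0.25,0.1,0,0,0,0],[-0.0144,0.25,0,0,0,0,0],[-0.0144,0.25,0,0,0,0,0],[-0.0144,0.25,0,0,0,0,0],[-0.0144,0.25,0,0,0,0,0],[-0.009,0.15,0,0,0,0,0],[0,0,0,0,0,0,0]]}}

```text
time: 15.55
eef_pos: [505.2, -275.2, 53.3]
orientation: [-3.136, 0.001, -3.082]
force: [3.4, -10.9, -12.3]
opening: 25.2
finger_force: 59.8
```

>>> {"op": "drive_tool", "data": {"increments": [[-0.006,0.1,0,0,0,0,0],[-0.006,0.1,0,0,0,0,0],[-0.006,0.1,0,0,0,0,0],[-0.006,0.1,0,0,0,0,0],[-0.006,0.1,0,0,0,0,0],[0,0,0,0,0,0,0]]}}

```text
time: 16.3
eef_pos: [504.9, -268.4, 53.3]
orientation: [-3.131, 0.001, -3.081]
force: [2.5, -19.2, -14.8]
opening: 24.8
finger_force: 59.9
```

>>> {"op": "drive_tool", "data": {"increments": [[-0.003,0.05,0,0,0,0,0],[-0.003,0.05,0,0,0,0,0],[-0.003,0.05,0,0,0,0,0],[-0.003,0.05,0,0,0,0,0],[0,0,0,0,0,0,0]]}}

```text
time: 16.92
eef_pos: [504.8, -265.8, 53.4]
orientation: [-3.128, 0.001, -3.081]
force: [2.1, -22.9, -16.5]
opening: 24.8
finger_force: 60.0
```

The force is higher than expected at this travel, so I'll look.

Run:
```python
from h import *
t=np.mean([get_image("top").astype(float) for _ in range(4)],0).astype(np.uint8);s=get_image("scene");o=observe();print(o["time"],o["eef_pos"],o["force"],o["ft_torque"])
a=cv2.resize(t[160:250,225:375],None,fx=5.3,fy=5.3,interpolation=cv2.INTER_CUBIC)[:,:480]
a=cv2.resize(t[160:250,230:350],None,fx=4,fy=4,interpolation=cv2.INTER_CUBIC)
b=cv2.resize(s[165:275,220:345],None,fx=2.5,fy=2.5,interpolation=cv2.INTER_CUBIC)
o=np.zeros((360,800,3),np.uint8);o[:,:480]=a;o[:275,480:480+b.shape[1]]=b;cv2.imwrite("pics/pr.png",o);cv2.imwrite("pics/t2.png",t)
for r in(205,215,222,228): print(r,t[r,256:270,0].tolist())
```

```text
17.175 [ 504.74141911 -265.85858375   53.36406534] [  1.64652982 -22.5212677  -16.36622012] [-3.03410919 -0.19688577 -0.11288002]
205 [163, 167, 162, 146, 147, 189, 229, 236, 235, 234, 234, 234, 234, 234]
215 [150, 147, 153, 158, 154, 171, 212, 233, 236, 235, 236, 236, 235, 234]
222 [172, 172, 168, 158, 148, 152, 173, 216, 235, 235, 234, 234, 235, 235]
228 [174, 174, 173, 171, 159, 140, 151, 201, 234, 235, 234, 234, 234, 235]
```

View pics/pr.png

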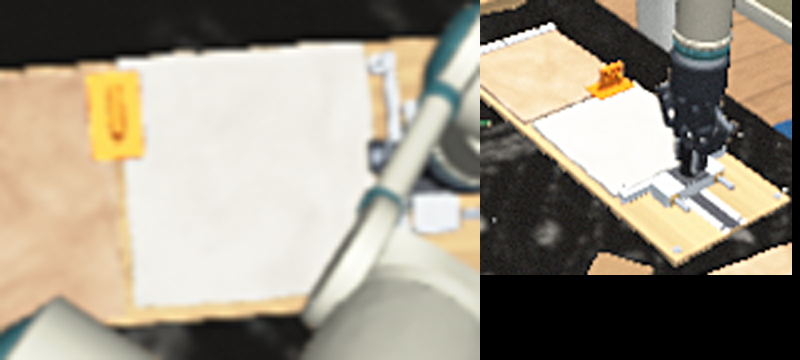

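The tile now looks square against the spacer. I'll measure the pad and carriage displacements before and after to get the spring squeeze.

Run:
```python
from h import *
z=np.load("top.npy");t=cv2.imread("pics/t2.png").astype(float)
for r in(175,177,182,186,214,216): 
  print(r,"before",list(zip(range(316,352),z[r,316:352].min(1).astype(int).tolist())) and z[r,316:352,0].astype(int).tolist());print("   now",t[r,316:352,0].astype(int).tolist())
for c in (321.,324,330,336,346): print(c,at("top",(c,177),22),at("top",(c,214),28))
```

```text
175 before [246, 247, 247, 247, 244, 243, 242, 237, 212, 172, 162, 163, 160, 173, 232, 255, 251, 233, 240, 250, 248, 227, 176, 162, 165, 166, 166, 167, 167, 168, 168, 168, 169, 170, 171, 171]
   now [232, 232, 231, 232, 230, 219, 224, 236, 213, 214, 239, 243, 223, 160, 141, 144, 145, 146, 145, 135, 107, 81, 85, 99, 110, 121, 154, 205, 234, 238, 239, 240, 241, 225, 169, 173]
177 before [244, 244, 245, 246, 245, 244, 245, 247, 233, 185, 169, 172, 172, 170, 176, 206, 234, 239, 232, 237, 249, 240, 193, 173, 176, 177, 177, 177, 177, 176, 176, 176, 175, 175, 174, 174]
   now [232, 233, 234, 235, 234, 212, 183, 219, 235, 226, 221, 228, 213, 160, 149, 154, 155, 157, 152, 124, 80, 77, 97, 112, 131, 167, 209, 228, 229, 231, 234, 231, 199, 150, 176, 231]
182 before [243, 244, 245, 246, 246, 247, 248, 250, 237, 180, 153, 155, 156, 156, 156, 156, 156, 151, 160, 229, 255, 242, 186, 156, 157, 159, 159, 158, 157, 157, 157, 157, 158, 155, 152, 152]
   now [234, 235, 236, 236, 236, 227, 185, 144, 133, 141, 193, 237, 238, 204, 149, 134, 137, 138, 125, 101, 96, 111, 122, 128, 131, 133, 136, 150, 165, 15
[... 790 characters left out ...]
0]
216 before [245, 246, 247, 246, 246, 246, 247, 247, 238, 201, 176, 175, 176, 177, 176, 177, 176, 176, 175, 175, 171, 172, 224, 252, 252, 229, 169, 151, 144, 142, 192, 243, 255, 255, 255, 255]
   now [231, 210, 153, 115, 157, 208, 228, 228, 225, 223, 220, 202, 185, 201, 232, 239, 215, 205, 240, 246, 246, 245, 245, 245, 244, 244, 243, 241, 216, 161, 150, 152, 153, 152, 152, 152]
321.0 [ 582.33617333 -216.79505152] [ 462.95771618 -211.63974435]
324 [ 582.13714153 -226.43369973] [ 462.7539087  -221.15513728]
330 [ 581.73900353 -245.71459941] [ 462.34621821 -240.18944921]
336 [ 581.34076629 -265.00030496] [ 461.938427 -259.228464]
346 [ 580.67681693 -297.15383209] [ 461.25855102 -290.97061084]
```

Before the push the rollers stood at jig y≈−236, so the jaw started at about 15 mm and is now near 51. Squeeze estimates range from 7.5 mm (TCP travel) to 12.5 mm (force). I'll back off about 2 mm to centre it, and ease the vertical pull.

>>> {"op": "drive_tool", "data": {"increments": [[0.003,-0.05,-0.04,0,0,0,0],[0.003,-0.05,-0.04,0,0,0,0],[0,0,0,0,0,0,0],[0,0,0,0,0,0,0],[0,0,0,0,0,0,0]]}}

```text
time: 17.8
eef_pos: [504.9, -267.5, 53.3]
orientation: [-3.128, 0.002, -3.081]
force: [-0.3, -20.0, -7.6]
opening: 24.9
finger_force: 60.5
```

Run:
```python
from h import *
t=np.mean([get_image("top").astype(float) for _ in range(8)],0);o=observe();print(o["time"],o["eef_pos"],o["force"],o["ft_torque"],o["finger_force"],o["orientation"])
for r in(182,186): print(r,t[r,316:352,0].astype(int).tolist())
P=[]
for r in range(202,231):
    b=t[r,:,0];lev=190
    for i in range(257,268):
        if b[i]<lev<=b[i+1]: P.append(at("top",(i+(lev-b[i])/(b[i+1]-b[i]),r),22));
P=np.array(P);k=np.polyfit(P[:,0],P[:,1],1);print(np.degrees(np.arctan(k)),np.polyval(k,489),np.std(P[:,1]-np.polyval(k,P[:,0])))
```

```text
18.2 [ 504.86700392 -267.44835884   53.27501867] [ -1.3426575  -19.46808053  -7.27734776] [-2.61238807  0.12090133 -0.08085243] 60.515392776578665 [-3.12840285e+00  1.98754203e-03 -3.08100771e+00]
182 [234, 235, 235, 236, 236, 227, 184, 144, 133, 140, 193, 237, 237, 202, 148, 134, 137, 139, 135, 117, 95, 103, 118, 127, 131, 133, 133, 139, 156, 163, 142, 144, 187, 216, 223, 223]
186 [235, 235, 235, 235, 236, 235, 215, 163, 147, 143, 152, 210, 242, 222, 152, 187, 240, 245, 228, 170, 162, 190, 209, 218, 221, 212, 184, 142, 114, 123, 159, 183, 190, 193, 198, 202]
[  3.77559483 -88.94682031] -22.126393919967327 0.48775121075857486
```

>>> {"op": "drive_tool", "data": {"increments": [[0.003,-0.05,-0.03,0,0,0,0],[0.003,-0.05,-0.03,0,0,0,0],[0,0,0,0,0,0,0],[0,0,0,0,0,0,0],[0,0,0,0,0,0,0]]}}

```text
time: 18.82
eef_pos: [505.0, -269.1, 53.2]
orientation: [-3.129, 0.002, -3.081]
force: [-2.1, -17.7, -0.8]
opening: 24.7
finger_force: 60.9
```

Run:
```python
from h import *
t=np.mean([get_image("top").astype(float) for _ in range(4)],0);s=get_image("scene");o=observe();print(o["time"],o["eef_pos"],o["force"],o["finger_force"])
for r in(182,186): print(r,t[r,316:352,0].astype(int).tolist())
t=t.astype(np.uint8)
a=cv2.resize(t[160:250,230:350],None,fx=4,fy=4,interpolation=cv2.INTER_CUBIC)
b=cv2.resize(s[165:275,220:345],None,fx=2.5,fy=2.5,interpolation=cv2.INTER_CUBIC)
o=np.zeros((360,800,3),np.uint8);o[:,:480]=a;o[:275,480:480+b.shape[1]]=b;cv2.imwrite("pics/fin.png",o)
```

```text
19.075 [ 505.01043912 -269.13851165   53.19880649] [ -2.00881058 -17.78853305   0.10051653] 60.87929275876377
182 [234, 234, 235, 236, 237, 228, 184, 144, 133, 141, 194, 238, 237, 203, 148, 134, 137, 138, 139, 136, 119, 102, 111, 124, 131, 133, 134, 134, 138, 153, 157, 140, 153, 194, 219, 223]
186 [235, 235, 235, 235, 236, 235, 215, 163, 147, 142, 152, 209, 241, 223, 156, 168, 227, 245, 245, 214, 157, 171, 197, 212, 219, 219, 207, 177, 137, 113, 122, 159, 183, 190, 194, 199]
```

View pics/fin.png

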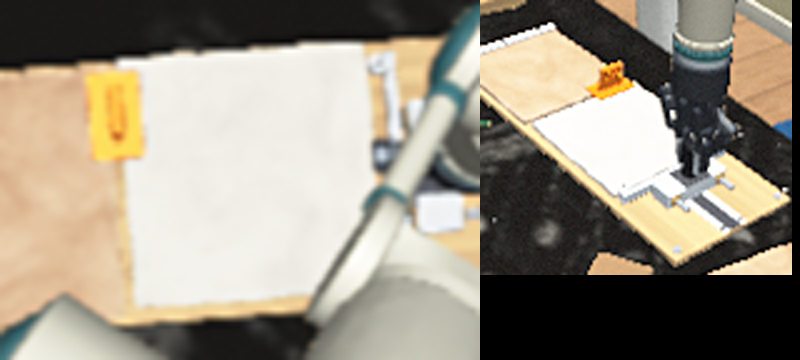

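The tile is square and flush, with the spacer seated. Force suggests a squeeze of about 9–11 mm and the image about 7 mm. I'll ease back 1.2 mm more to centre it and hand in.

>>> {"op": "drive_tool", "data": {"increments": [[0.003,-0.06,0,0,0,0,0],[0,0,0,0,0,0,0],[0,0,0,0,0,0,0],[0,0,0,0,0,0,0]]}}

```text
time: 19.58
eef_pos: [505.0, -269.9, 53.2]
orientation: [-3.129, 0.002, -3.081]
force: [-2.1, -16.8, 0.1]
opening: 25.2
finger_force: 60.9
```

```bash
python3 -c "
from workcell import *
o=observe();print(o['time'],o['eef_pos'],o['force'],o['finger_force'],abs(o['dq']).max());print(sign_off())"
```

```text
19.575 [ 505.01346483 -269.91248178   53.20420937] [ -2.07615519 -16.84252966   0.09487935] 60.86439663253259 0.0011852191614654694
the job is handed in; nothing more can be done
None
```

I handed the job in at 19.6 s, and no verdict came back: the orange spacer is seated and released in the wide end of the joint, and the white tile is pressed square against it with the jaw held at about 17 N, a spring squeeze I estimate at 6–10 mm.

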